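Shim the rocking crankcase foot

TASK

The crankcase half on the wooden block rocks because its front foot hangs clear of the bench: slide the steel shims flat under that foot one by one, adding another on top only while the foot still sinks when you press on the pad above it, until it no longer rocks, and use no more than that takes. Then prove it: with the fingertips lean on the pad with about 15 N for a moment (never more than 30 N), see that it stays put, and let go. Do not shove the case off its place, and leave the other things on the bench alone.

Things in the scene. Friction and masses are not known exactly. Their poses are not given: they have to be found in the camera images.
- case: aluminium crankcase half, 1.6 kg, loose on the wooden block. Origin on its flat underside over the block's middle, z up; its lug and front foot stick out to its -x. Tub x -80..65, y +-65, 56 mm high; lug 28 mm wide, to x -129. A push of 3 to 5 N on the lug tips it over the block's front edge until the foot meets what is below; too high a stack lifts the front with about 5 N on the shims
- case_pad (a point): centre of the top face of the small round pad (24 mm across) on the lug, straight above the foot, 46.5 mm above the foot's bottom: the place to press down on. Axes as case
- case_foot (a point): centre of the bottom of the foot, a round post 20 mm across with a 4 mm bevelled lower edge. At the start its bottom is 4 to 12 mm above the bench (z = 0). Axes as case
- block: fixed wooden block under the case, 60 mm (x) by 190 mm (y), its front face 85 mm behind the foot's axis. Its top is 45 mm above this origin, which lies under its centre, at or up to 8 mm below the bench top. Undisturbed, the foot's bottom is 33.5 mm below the block's top
- mallet_grip (a point): soft-faced hammer lying flat, about 300 mm long, green; point on its handle
- driver_grip (a point): screwdriver lying flat, about 200 mm; point on its handle
- wrench_grip (a point): spanner lying flat, about 200 mm; point on its shaft
- gear: toothed steel gear lying flat, 74 mm across, 22 mm high at its hub; origin under its centre
- bearing: steel bearing ring lying flat, 52 mm across, 15 mm high; origin under its centre
- shim1_center (a point): flat steel shim, loose on the bench, 110 mm long (its x), 40 mm wide (its y), 6 mm thick, both ends alike: the last 25 mm of each taper on the upper side to 2 mm thick, so that either end can be pushed under the foot. 0.16 kg. Point at its centre, 3 mm above its underside
- shim2_center (a point): flat steel shim, loose on the bench, 110 mm long (its x), 40 mm wide (its y), 6 mm thick, both ends alike: the last 25 mm of each taper on the upper side to 2 mm thick, so that either end can be pushed under the foot. 0.16 kg. Point at its centre, 3 mm above its underside
- shim3_center (a point): flat steel shim, loose on the bench, 110 mm long (its x), 40 mm wide (its y), 6 mm thick, both ends alike: the last 25 mm of each taper on the upper side to 2 mm thick, so that either end can be pushed under the foot. 0.16 kg. Point at its centre, 3 mm above its underside
Mind the look-alikes: they are no part of the job. What is shaped like the part that bears shim3_center but turquoise is not meant.

How it is judged:
On the way, in this order (a step that is already met when the one before it is completed fails the run):
1. a shim lies under the foot (((x of case_foot in the frame of shim1_center between -0.03 and 0.03 m and y of case_foot in the frame of shim1_center between -0.016 and 0.016 m and height (world z) of shim1_center below 0.014 m) or (x of case_foot in the frame of shim2_center between -0.03 and 0.03 m and y of case_foot in the frame of shim2_center between -0.016 and 0.016 m and height (world z) of shim2_center below 0.014 m) or (x of case_foot in the frame of shim3_center between -0.03 and 0.03 m and y of case_foot in the frame of shim3_center between -0.016 and 0.016 m and height (world z) of shim3_center below 0.014 m))), for 0.2 s.
2. with a shim under the foot, the fingers press on the case with more than 8 N and the foot stays within 2 mm of its undisturbed height (((x of case_foot in the frame of shim1_center between -0.03 and 0.03 m and y of case_foot in the frame of shim1_center between -0.016 and 0.016 m and height (world z) of shim1_center below 0.014 m) or (x of case_foot in the frame of shim2_center between -0.03 and 0.03 m and y of case_foot in the frame of shim2_center between -0.016 and 0.016 m and height (world z) of shim2_center below 0.014 m) or (x of case_foot in the frame of shim3_center between -0.03 and 0.03 m and y of case_foot in the frame of shim3_center between -0.016 and 0.016 m and height (world z) of shim3_center below 0.014 m)) and contact force between the fingers and case above 8 N and z of case_foot in the frame of block above 0.0095 m), for 0.2 s.
At the end, for the whole second after the job is handed in: One shim under the foot and its bottom below 7.5 mm, or two stacked under it and below 13.5 mm (foot within 30 mm along and 16 mm across of each shim's centre); foot at most 1.5 mm below and 6.4 mm above its undisturbed height relative to the block; case and shims at rest (((x of case_foot in the frame of shim1_center between -0.03 and 0.03 m and y of case_foot in the frame of shim1_center between -0.016 and 0.016 m and height (world z) of shim1_center below 0.014 m and height (world z) of case_foot below 0.0075 m) or (x of case_foot in the frame of shim2_center between -0.03 and 0.03 m and y of case_foot in the frame of shim2_center between -0.016 and 0.016 m and height (world z) of shim2_center below 0.014 m and height (world z) of case_foot below 0.0075 m) or (x of case_foot in the frame of shim3_center between -0.03 and 0.03 m and y of case_foot in the frame of shim3_center between -0.016 and 0.016 m and height (world z) of shim3_center below 0.014 m and height (world z) of case_foot below 0.0075 m) or (x of case_foot in the frame of shim1_center between -0.03 and 0.03 m and y of case_foot in the frame of shim1_center between -0.016 and 0.016 m and height (world z) of each of shim1_center, shim2_center below 0.014 m and x of case_foot in the frame of shim2_center between -0.03 and 0.03 m and y of case_foot in the frame of shim2_center between -0.016 and 0.016 m and height (world z) of case_foot below 0.0135 m) or (x of case_foot in the frame of shim1_center between -0.03 and 0.03 m and y of case_foot in the frame of shim1_center between -0.016 and 0.016 m and height (world z) of each of shim1_center, shim3_center below 0.014 m and x of case_foot in the frame of shim3_center between -0.03 and 0.03 m and y of case_foot in the frame of shim3_center between -0.016 and 0.016 m and height (world z) of case_foot below 0.0135 m) or (x of case_foot in the frame of shim2_center between -0.03 and 0.03 m and y of case_foot in the frame of shim2_center between -0.016 and 0.016 m and height (world z) of each of shim2_center, shim3_center below 0.014 m and x of case_foot in the frame of shim3_center between -0.03 and 0.03 m and y of case_foot in the frame of shim3_center between -0.016 and 0.016 m and height (world z) of case_foot below 0.0135 m)) and z of case_foot in the frame of block between 0.01 and 0.0179 m and linear speed of each of case, shim1, shim2, shim3 below 0.01 m/s); the robot touches nothing.
It fails at once if another thing on the bench is displaced by more than 30 mm (distance of any of mallet_grip, driver_grip, wrench_grip, gear, bearing from where it was at the start of the episode above 0.03 m).
It fails at once if the case is shoved more than 20 mm from its place (distance of case from where it was at the start of the episode above 0.02 m).
It fails at once if the fingers press on the case with more than 35 N (contact force between the fingers and case above 35 N).
It also fails if it takes over 72 s, if anything falls off the work surface, if the arm or the gripper's body presses on something with over 40 N, if the wrist force passes 120 N, or if a joint passes its speed limit or range.

ROBOT

A 6-joint arm with a two-finger parallel gripper is mounted at the origin on the work surface. World frame = base frame: x ahead of the robot, y to its left, z up, the work surface at z = 0. Lengths are in m, angles in rad, forces in N, time in s.
With the tool pointing down it reaches from about 0.25 to 0.775 m from the base axis. Payload 4 kg.
Tool frame: the origin (TCP) lies midway between the tips of the shut fingers; the grasp point (between the pads) lies 19 mm behind it; z points along the fingers, y is the direction in which the jaws open and shut (so a half turn about z gives the same grasp; the last joint's range is limited). The gripper opens to 94 mm and grips with 3 to 60 N. Pads are 16 mm wide; open, the fingers measure 119 mm over their backs; the gripper's body (75 mm by 177 mm) begins 78 mm behind the grasp point.
Start: joints at [1.19, 0.087, 1.371, -0, 1.684, -0.103], TCP at [0.151, 0.529, 0.176] pointing down, gripper open.
Joint ranges: [-3.1, 3.1], [-0.76, 2.03], [0.27, 2.55], [-1.08, 4.22], [0.17, 2.65], [-2.57, 2.57]. Speed limits (rad/s): [2.79, 2.79, 3.14, 3.14, 3.14, 3.14].

INTERFACE

Orientations are given as [roll, pitch, yaw] about the fixed x, y, z axes, in that order (R = Rz(yaw) Ry(pitch) Rx(roll)).
In Python, from bench import robot gives the robot as it stands.
- The arm moves only by the tool drive_tool, never from a script. Its argument "series" is a list that holds one entry, the list of rows, each a list of 7 numbers: the turn, a rotation vector about the tool's x, y, z in rad, then the shift along the tool's x, y, z in cm, then the opening in per cent of the stroke, from 0 (shut) to 100 (fully open). In form: [[[rx, ry, rz, tx, ty, tz, fingers], ...]]. A call has 1 to 20 rows; each row is the pose to reach, as a shift and turn from the pose measured when the call began, along the tool's axes at that moment; what a row does not reach only later rows make up. A row lasts 1/10 s, in which the tool goes at most 50 mm and 8.59 degrees, less where a joint would pass 70% of its speed; a pose out of reach is approached as far as the arm can. A call with a gripper value outside its range is refused whole. The fingers move at their own pace and stop on an object; the grip force is fixed at half the most. Time passes only in rows, so rows that repeat a pose let the fingers close. It gives the time, the measured TCP pose, the force and the opening at its end, in the units of the state.
- robot.get_obs(): the state, without advancing time (a new reading comes with each control period).
- robot.snapshot(name): name is "side" or "top"; returns a dict with "img" (400x640x3 uint8, blue, green, red), "depth" (400x640 float32, m along the optical axis (not along the pixel's ray), 0 where there is no reading), "vertical_fov" (degrees; the focal length in pixels is half the picture's height over the tangent of half this angle, whatever the lens; pixels are square), "cx", "cy" (the principal point, pixels), "rvec" (rotation vector, rad) and "tvec" (3), from world to camera coordinates, as OpenCV has them. Camera axes: x right, y down, z forward; pixel columns grow to the right and rows downward; lengths in m; the calibration is good to about 2 mm. A picture is of the moment at which its call begins.
- robot.close_job(): hands the job in, once; it reports no verdict.
The state is a dict: "time": time; "joint_positions": joint angles; "qvel": joint speeds; "joint_torque": joint torques, N m; "tool_pos": TCP position; "ee_rot": TCP orientation; "wrist_force": force on the tool from outside, world axes, zero at the start; "wrist_torque": the same for the moment, N m; "width": finger opening in m.
Only numpy, scipy, OpenCV 4.12 (cv2) and the standard library are available. Lean on these libraries where they do the work, as an engineer would, in place of code of your own. Each camera call takes 0.05 s, during which the arm holds its last target.

## Working session

There is one attempt and no reset: what is moved stays moved. The work goes in short steps, Python scripts to look and compute and a tool call to move; the robot and the scene stay as the last step left them, time stands still between calls to the robot, and variables do not carry over. Pictures are saved under pics/ and viewed, and the job is handed in when it is done.

Besides the shell and the picture viewer there is one more tool, called after "Emit:" as name([rows], argument=value, ...), one row to a line, values as JSON. drive_tool: Moves the arm, as the interface text tells. Its arguments: {"type":"object","properties":{"series":{"type":"array","items":{"type":"array","items":{"type":"array","items":{"type":"number"}}}}},"required":["series"]}

```bash
ls; mkdir -p pics
cat > h.py <<'E'
import numpy as np,cv2
from bench import robot
def cam(s):
    R,_=cv2.Rodrigues(np.array(s["rvec"],float)); t=np.array(s["tvec"],float).ravel()
    f=200/np.tan(np.radians(s["vertical_fov"])/2); return R,t,f
def world(s):
    R,t,f=cam(s); d=s["depth"]; v,u=np.mgrid[:400,:640]
    P=np.stack([(u-s["cx"])/f*d,(v-s["cy"])/f*d,d],-1)
    return (P-t)@R
def ray(s,u,v,z):
    R,t,f=cam(s); c=-R.T@t; d=R.T@np.array([(u-s["cx"])/f,(v-s["cy"])/f,1]); return c+d*(z-c[2])/d[2]
def proj(s,p):
    R,t,f=cam(s); q=R@np.array(p)+t; return q[0]/q[2]*f+s["cx"],q[1]/q[2]*f+s["cy"]
E
python3 - <<'E'
from h import *
import pickle
for n in("top","side"):
    s=robot.snapshot(n); cv2.imwrite(f"pics/{n}0.png",s["img"]); R,t,f=cam(s); print(n,f,s["cx"],s["cy"],-R.T@t,R[2], (s["depth"]>0).mean()); pickle.dump(s,open(n+"0.pkl","wb"))
print(robot.get_obs())
E
```

```text
pics
top 391.82494426635844 324.22944936542217 203.35681790646944 [ 0.34635159 -0.02826392  1.20325772] [ 0.16486515  0.02826805 -0.98591095] 0.995984375
side 426.2765956058412 319.0539945464704 198.00494947452214 [0.19714582 1.17814706 0.82438279] [ 0.21160403 -0.82438574 -0.52498751] 0.99584765625
{'time': 0.1, 'joint_positions': array([ 1.18988522e+00,  8.78900093e-02,  1.37206180e+00, -1.65363515e-05,
        1.68356351e+00, -1.03094072e-01]), 'qvel': array([ 3.61679554e-05, -1.97283319e-03, -4.69370588e-03, -1.79208231e-03,
        1.55855676e-03, -3.95749493e-04]), 'joint_torque': array([ 2.98174833e-03, -3.41253805e+01, -3.03300905e+01,  7.22038304e-02,
        3.05021473e-02, -1.14768800e-04]), 'tool_pos': array([0.15065248, 0.52841891, 0.17483734]), 'ee_rot': array([-3.13967850e+00, -1.81517397e-04,  2.86377360e+00]), 'wrist_force': array([-0.16293049, -0.6615225 , -0.4476713 ]), 'wrist_torque': array([-0.04789817, -0.00197139,  0.00214276]), 'width': 0.09365558691470804}
```

View pics/top0.png

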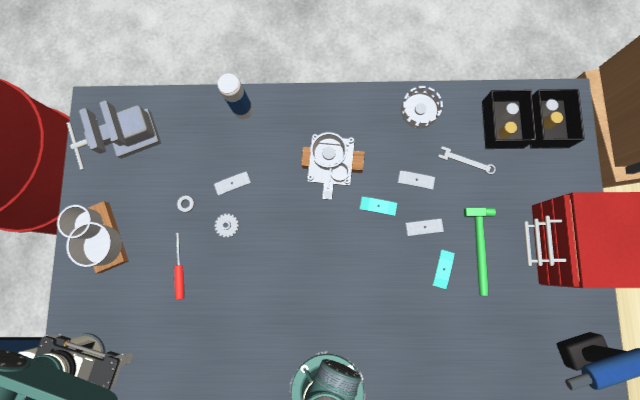

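View pics/side0.png

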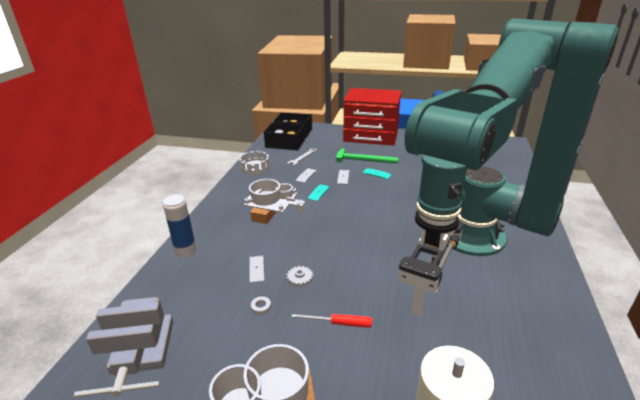

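The top view shows the case at (330,160) with its lug at (328,190). The grey shims are at (232,183), (416,180) and (424,228), and the turquoise look-alikes at (378,206) and (444,270). Next I measure them.

Run:
```python
from h import *
import pickle
s=pickle.load(open("top0.pkl","rb")); W=world(s); hsv=cv2.cvtColor(s["img"],cv2.COLOR_BGR2HSV)
m=((hsv[...,2]>140)&(hsv[...,1]<40)).astype(np.uint8)
m2=((hsv[...,2]>140)&(hsv[...,1]>90)&(abs(hsv[...,0].astype(int)-90)<8)).astype(np.uint8)
for nm,mm in(("grey",m),("turq",m2)):
  c,_=cv2.findContours(mm,cv2.RETR_EXTERNAL,cv2.CHAIN_APPROX_NONE)
  for k in c:
    if cv2.contourArea(k)<60: continue
    P=np.array([ray(s,u,v,0.005)[:2] for u,v in k[:,0]])
    r=cv2.minAreaRect((P*1000).astype(np.float32)); 
    z=np.zeros((400,640),np.uint8); cv2.drawContours(z,[k],-1,1,-1)
    zz=np.median(W[...,2][z>0])
    if P[:,0].max()>.9: continue
    print(nm,k[:,0].mean(0).round(),[np.round(x,1) for x in r],zz.round(4))
# bench depth check
print(W[300,300],W[250,250],W[100,300])
for i in range(120,205,3): print(i,(W[i,328]*1000).round(0),(W[i,304]*1000).round(0)[2],(W[i,340]*1000).round(0)[2])
g=cv2.resize(s["img"][110:220,280:390],None,fx=6,fy=6,interpolation=cv2.INTER_CUBIC)[:600]; cv2.imwrite("pics/case.png",g)
s=pickle.load(open("side0.pkl","rb"))
cv2.imwrite("pics/case2.png",cv2.resize(s["img"][165:235,230:340],None,fx=7,fy=7,interpolation=cv2.INTER_CUBIC))
```

```text
grey [339. 382.] [array([ 26.8, -32.5]), array([80.3, 35. ]), np.float64(70.8)] 0.2038
grey [ 77. 364.] [array([ 71.2, 734.3]), array([66.2, 25.7]), np.float64(11.7)] 0.3914
grey [ 27. 354.] [array([100.4, 893.1]), array([48.9, 17.5]), np.float64(73.5)] 0.2392
grey [177. 248.] [array([410.7, 459.5]), array([98.7,  9.5]), np.float64(5.7)] 0.0129
grey [ 25. 283.] [array([309.7, 931.8]), array([322.4, 182. ]), np.float64(1.0)] -0.75
grey [424. 227.] [array([ 472.3, -298.2]), array([ 43.1, 113.6]), np.float64(6.9)] 0.0043
grey [543. 241.] [array([ 429.5, -655.3]), array([110.8, 146.9]), np.float64(90.0)] 0.076
grey [227. 225.] [array([481.8, 310.9]), array([75.2, 74. ]), np.float64(28.1)] 0.0119
grey [ 82. 235.] [array([449.5, 767.2]), array([209.1, 138.8]), np.float64(47.7)] 0.0635
grey [184. 203.] [array([551.1, 444.3]), array([54.1, 50.9]), np.float64(89.6)] 0.0129
grey [232. 183.] [array([614.8, 298.4]), array([ 43.5, 114.1]), np.float64(21.6)] 0.0047
grey [416. 179.] [array([ 621.8, -280. ]), array([114. ,  43.9]), np.float64(77.5)] 0.0044
grey [465. 160.] [array([ 678. , -440.2]), 
[... 1148 characters left out ...]
 [739.  -7.  61.] -0.0 94.0
141 [730.  -7.  60.] -1.0 79.0
144 [723.  -7.  52.] -1.0 62.0
147 [708.  -7.  69.] 37.0 53.0
150 [700.  -7.  64.] 35.0 51.0
153 [690.  -7.  68.] 40.0 47.0
156 [680.  -7.  69.] 39.0 48.0
159 [673.  -7.  59.] 38.0 49.0
162 [667.  -7.  48.] 40.0 95.0
165 [657.  -7.  49.] 39.0 55.0
168 [640.  -7.  78.] 2.0 46.0
171 [638.  -7.  51.] 3.0 48.0
174 [630.  -7.  46.] -2.0 45.0
177 [621.  -7.  45.] -3.0 48.0
180 [609.  -7.  58.] 2.0 80.0
183 [598.  -7.  63.] -2.0 46.0
186 [589.  -7.  64.] 1.0 -6.0
189 [583.  -7.  48.] -3.0 0.0
192 [574.  -7.  49.] 0.0 1.0
195 [564.  -7.  54.] -3.0 3.0
198 [556.  -6.  48.] 3.0 -2.0
201 [554.  -6.   3.] -2.0 -2.0
204 [546.  -5.  -3.] -1.0 -3.0
```

View pics/case.png

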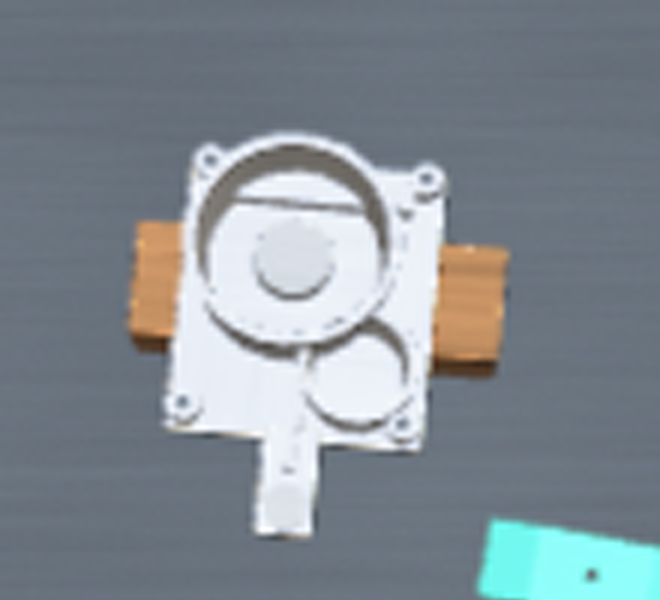

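View pics/case2.png

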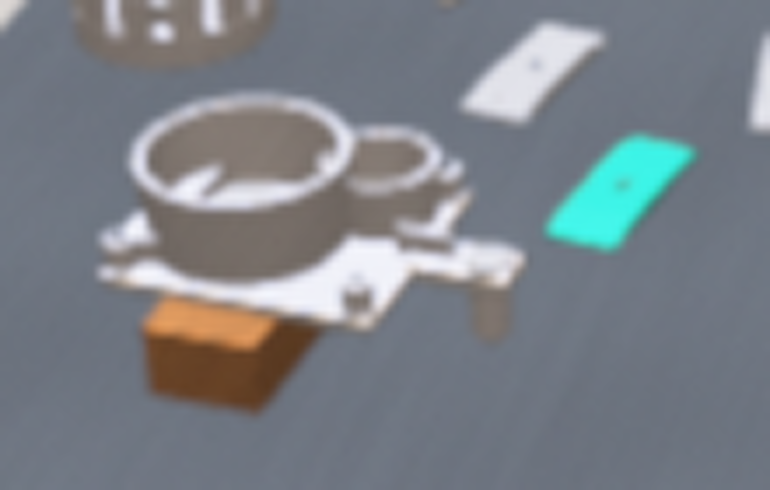

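Run:
```python
from h import *
import pickle
s=pickle.load(open("top0.pkl","rb")); W=world(s); hsv=cv2.cvtColor(s["img"],cv2.COLOR_BGR2HSV)
# wood mask
m=((abs(hsv[...,0].astype(int)-13)<8)&(hsv[...,1]>110)&(hsv[...,2]>150)).astype(np.uint8); m[:, :295]=0; m[:,375:]=0; m[:140]=0;m[180:]=0
me=cv2.erode(m,np.ones((3,3)))
print("wood top",np.median(W[me>0][:,2]),W[me>0][:,2].mean(),me.sum(), W[me>0].min(0),W[me>0].max(0))
bn=(hsv[...,2]<140); 
sub=np.zeros((400,640),bool); sub[140:210,270:300]=1; sub[190:215,340:355]=1
print("bench",W[sub][:,2].mean(),np.median(W[sub][:,2]))
P=np.array([ray(s,u,v,0.039)[:2]*1000 for v,u in np.argwhere(m>0)]); print("block rect",cv2.minAreaRect(P.astype(np.float32)))
# lug: white mask rows below tub
g=((hsv[...,2]>140)&(hsv[...,1]<40)).astype(np.uint8)
for v in range(180,202):
    u=np.where(g[v,300:355])[0]+300
    if len(u): print(v,u.min(),u.max(),[(ray(s,q,v,.048)*1000).round(1)[:2] for q in(u.min()-.5,u.max()+.5,u.mean())])
# pad: brightness diff
print((ray(s,327.7,193.3,.052)*1000).round(1))
# tub front corners
for q in((280+165/6,110+425/6),(280+420/6,110+447/6)): print((ray(s,*q,.047)*1000).round(1))
# side view: wood
```

```text
wood top 0.03940913714457033 0.03931502176616948 203 [ 0.64866316 -0.11126334  0.03189828] [0.7149059  0.07058759 0.04519127]
bench 0.0033136369285104634 -0.0006042282970930596
block rect ((681.8309936523438, -20.21582794189453), (187.0599822998047, 57.608253479003906), 84.80958557128906)
180 307 350 [array([611.5,  58.3]), array([610.4, -74.5]), array([611. ,  -4.3])]
181 308 350 [array([608.4,  55.3]), array([607.3, -74.5]), array([607.9,  -5.7])]
182 318 350 [array([605.1,  25. ]), array([604.2, -74.5]), array([604.6, -24.8])]
183 323 350 [array([601.8,   9.9]), array([601.1, -74.4]), array([601.5, -31.2])]
184 323 350 [array([598.8,   9.9]), array([598. , -74.4]), array([598.4, -33.1])]
185 323 332 [array([595.7,   9.9]), array([595.4, -20.2]), array([595.5,  -5.1])]
186 323 332 [array([592.6,   9.9]), array([592.3, -20.2]), array([592.5,  -5.1])]
187 323 332 [array([589.5,  10. ]), array([589.3, -20.2]), array([589.4,  -5.1])]
188 323 332 [array([586.4,  10. ]), array([586.2, -20.1]), array([586.3,  -5.1])]
189 323 332 [array([583.4,  10. ]), array([583.1, -20.1]), array([583.3,
[... 183 characters left out ...]
32 [array([574.2,  13. ]), array([573.9, -20.1]), array([574.1,  -3.5])]
193 322 332 [array([571.1,  13. ]), array([570.9, -20.1]), array([571. ,  -3.5])]
194 322 331 [array([568.1,  13. ]), array([567.8, -17. ]), array([568.,  -2.])]
195 322 331 [array([565.,  13.]), array([564.8, -17. ]), array([564.9,  -2. ])]
196 322 331 [array([562.,  13.]), array([561.7, -17. ]), array([561.9,  -2. ])]
197 322 331 [array([558.9,  13. ]), array([558.7, -17. ]), array([558.8,  -2. ])]
198 322 331 [array([555.9,  13. ]), array([555.6, -17. ]), array([555.8,  -2. ])]
199 329 331 [array([552.7,  -8. ]), array([552.6, -17. ]), array([552.6, -12.5])]
[569.3  -5.7  52. ]
[609.2  55.4  47. ]
[596.7 -72.9  47. ]
```

```bash
cat >> h.py <<'E'
from scipy.spatial.transform import Rotation as Ro
def row(p,yaw):
    "row numbers (rotvec, shift cm) to reach TCP p (m), straight down with yaw deg"
    o=robot.get_obs(); A=Ro.from_euler("xyz",o["ee_rot"]); B=Ro.from_euler("xyz",[np.pi,0,np.radians(yaw)])
    print(np.round((A.inv()*B).as_rotvec(),3).tolist(),np.round(A.inv().apply(np.array(p)-o["tool_pos"])*100,2).tolist())
def st():
    o=robot.get_obs(); print("t",round(o["time"],2),"p",(o["tool_pos"]*1000).round(1),"rpy",np.degrees(o["ee_rot"]).round(1),"F",o["wrist_force"].round(1),"w",round(o["width"]*1000,1),"j6",o["joint_positions"][5].round(2))
E
python3 - <<'E'
from h import *
import pickle
row([.600,.336,.06],111.6)
s=pickle.load(open("side0.pkl","rb"))
for p in([.568,-.003,.006],[.568,-.003,.0525]): print(proj(s,p))
E
```

```text
[-0.002, 0.001, 0.916] [-48.49, -6.16, 11.49]
(np.float64(300.5523404199866), np.float64(212.1498317224237))
(np.float64(299.94667361125533), np.float64(200.81491921470447))
```

Emit:
drive_tool([
  [[0, 0, 0.92, -48.5, -6.2, 11.5, 75], [0, 0, 0.92, -48.5, -6.2, 11.5, 75], [0, 0, 0.92, -48.5, -6.2, 11.5, 75], [0, 0, 0.92, -48.5, -6.2, 11.5, 75], [0, 0, 0.92, -48.5, -6.2, 11.5, 75], [0, 0, 0.92, -48.5, -6.2, 11.5, 75], [0, 0, 0.92, -48.5, -6.2, 11.5, 75], [0, 0, 0.92, -48.5, -6.2, 11.5, 75], [0, 0, 0.92, -48.5, -6.2, 11.5, 75], [0, 0, 0.92, -48.5, -6.2, 11.5, 75], [0, 0, 0.92, -48.5, -6.2, 11.5, 75], [0, 0, 0.92, -48.5, -6.2, 11.5, 75], [0, 0, 0.92, -48.5, -6.2, 11.5, 75], [0, 0, 0.92, -48.5, -6.2, 11.5, 75], [0, 0, 0.92, -48.5, -6.2, 11.5, 75]],
])

```text
time: 1.6
tool_pos: [0.5991, 0.3368, 0.0611]
ee_rot: [3.141, 0.001, 1.946]
wrist_force: [1.2, -0.8, 0.2]
width: 0.0704
```

Run:
```python
from h import *
st(); row([.600,.336,.0015],111.6)
```

```text
t 1.6 p [599.1 336.8  61.1] rpy [1.800e+02 1.000e-01 1.115e+02] F [ 1.2 -0.8  0.2] w 70.4 j6 0.06
[0.0, 0.001, -0.002] [-0.1, 0.06, 5.96]
```

Descend, then close the fingers.

Emit:
drive_tool([
  [[0, 0, 0, -0.1, 0, 3.5, 75], [0, 0, 0, -0.1, 0, 5.0, 75], [0, 0, 0, -0.1, 0, 5.7, 75], [0, 0, 0, -0.1, 0, 5.95, 75], [0, 0, 0, -0.1, 0, 5.95, 75]],
])

```text
time: 2.1
tool_pos: [0.5996, 0.336, 0.0019]
ee_rot: [3.141, 0.001, 1.946]
wrist_force: [-0.1, 0.2, 0.2]
width: 0.0702
```

Emit:
drive_tool([
  [[0, 0, 0, 0, 0, 0, 30], [0, 0, 0, 0, 0, 0, 20], [0, 0, 0, 0, 0, 0, 20], [0, 0, 0, 0, 0, 0, 20], [0, 0, 0, 0, 0, 0, 20]],
])

```text
time: 2.6
tool_pos: [0.5997, 0.336, 0.0021]
ee_rot: [3.141, 0.001, 1.946]
wrist_force: [-0.4, -0.4, -0.1]
width: 0.034
```

Run:
```python
from h import *
st(); s=robot.snapshot("side"); cv2.imwrite("pics/g1.png",cv2.resize(s["img"][200:320,190:350],None,fx=5,fy=5))
row([.600,.336,.04],111.6); row([.480,.004,.04],174.6)
```

```text
t 2.6 p [599.7 336.    2.1] rpy [1.800e+02 1.000e-01 1.115e+02] F [-0.4 -0.4 -0.1] w 34.0 j6 0.05
[0.001, 0.001, -0.002] [-0.02, 0.03, -3.8]
[-0.0, 0.001, -1.101] [-26.51, -23.3, -3.78]
```

View pics/g1.png

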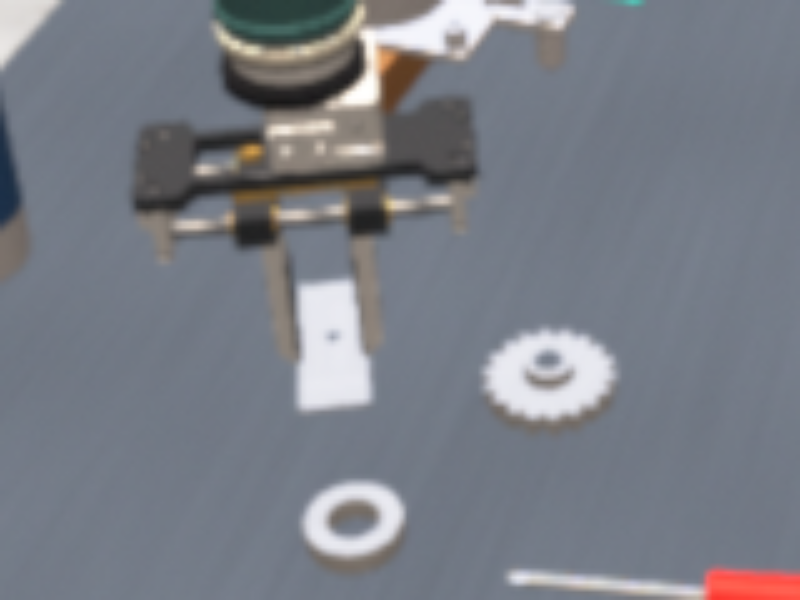

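The picture shows the fingers on either side of the shim, with tips at about (292,357) and (375,347) and the dot at (333,335). The width reads 34 mm against a 40 mm shim, so I check again.

Emit:
drive_tool([
  [[0, 0, 0, 0, 0, 0, 20], [0, 0, 0, 0, 0, 0, 20]],
])

```text
time: 2.85
tool_pos: [0.5996, 0.336, 0.002]
ee_rot: [3.141, 0.001, 1.946]
wrist_force: [-0.1, 0.2, -0.6]
width: 0.0193
```

Run:
```python
from h import *
st()
for n,(a,b,c,d) in (("side",(240,295,230,285)),("top",(160,215,200,270))):
  s=robot.snapshot(n); cv2.imwrite(f"pics/g2{n}.png",cv2.resize(s["img"][a:b,c:d],None,fx=9,fy=9,interpolation=cv2.INTER_CUBIC))
  for p in([.6148,.2984,.006],[.5997,.336,.002]): print(n,proj(s,p))
```

```text
t 2.85 p [599.6 336.    2. ] rpy [1.800e+02 1.000e-01 1.115e+02] F [-0.1  0.2 -0.6] w 19.3 j6 0.05
side (np.float64(257.0697641336179), np.float64(266.35562486261256))
side (np.float64(257.5045578543022), np.float64(276.73751286817884))
top (np.float64(231.3849113625141), np.float64(182.64412648316286))
top (np.float64(219.7113858288959), np.float64(187.6997931763777))
```

View pics/g2side.png

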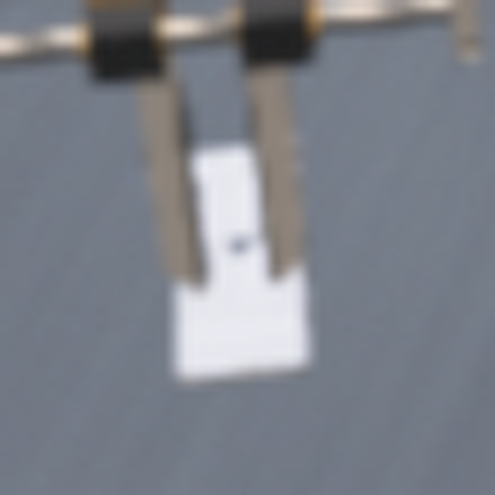

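View pics/g2top.png

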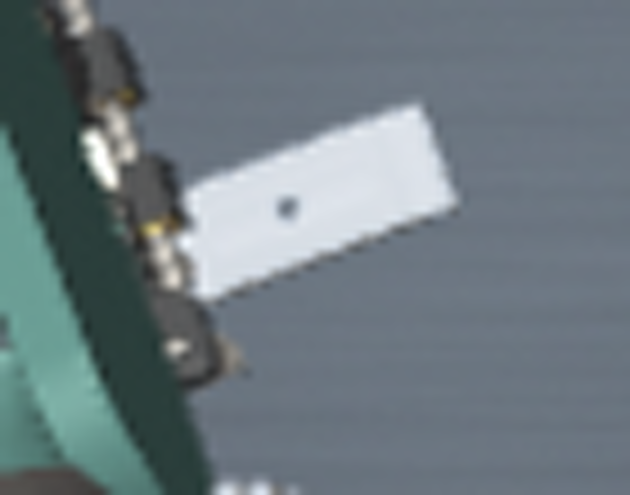

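The fingers have closed above the shim without touching it. I measure where the tips really are.

Run:
```python
from h import *
st()
s=robot.snapshot("side"); W=world(s)
for u in (250,251,252,261,262):
  for v in range(262,276): print(u,v,s["img"][v,u],(W[v,u]*1000).round(0))
```

```text
t 2.95 p [599.6 336.    2. ] rpy [1.800e+02 1.000e-01 1.115e+02] F [-0.1 -0.1 -1.1] w 18.7 j6 0.05
250 262 [109 116 123] [608. 353.  68.]
250 263 [110 118 125] [609. 353.  65.]
250 264 [115 123 131] [609. 354.  62.]
250 265 [119 127 136] [610. 351.  56.]
250 266 [120 128 137] [610. 353.  54.]
250 267 [119 128 137] [609. 355.  52.]
250 268 [120 129 137] [611. 353.  47.]
250 269 [121 130 138] [612. 352.  42.]
250 270 [134 140 147] [611. 354.  40.]
250 271 [176 172 175] [612. 353.  36.]
250 272 [214 206 203] [627. 325.   5.]
250 273 [226 219 217] [625. 328.   4.]
250 274 [228 220 218] [622. 335.   8.]
250 275 [229 221 219] [623. 335.   3.]
251 262 [117 116 118] [607. 349.  66.]
251 263 [109 110 114] [606. 353.  66.]
251 264 [110 113 118] [605. 355.  64.]
251 265 [110 114 120] [607. 352.  57.]
251 266 [108 112 118] [606. 354.  55.]
251 267 [106 112 119] [608. 352.  50.]
251 268 [106 113 120] [607. 353.  48.]
251 269 [108 114 122] [610. 349.  40.]
251 270 [116 122 128] [608. 354.  41.]
251 271 [149 151 155] [609. 353.  37.]
251 272 [205 199 200] [609. 355.  34.]
251 273 [232 225 225] [623
[... 1028 characters left out ...]
61 272 [235 229 228] [596. 317.   4.]
261 273 [237 230 229] [594. 322.   5.]
261 274 [238 231 230] [592. 327.   6.]
261 275 [240 233 232] [593. 326.   1.]
262 262 [120 128 137] [578. 342.  65.]
262 263 [121 129 138] [577. 344.  63.]
262 264 [124 132 142] [579. 342.  58.]
262 265 [125 134 143] [578. 343.  55.]
262 266 [123 131 141] [580. 340.  49.]
262 267 [121 129 139] [579. 343.  48.]
262 268 [125 133 142] [581. 340.  42.]
262 269 [154 157 163] [580. 342.  39.]
262 270 [208 200 201] [579. 345.  38.]
262 271 [232 225 224] [593. 316.   7.]
262 272 [235 228 226] [593. 317.   4.]
262 273 [235 228 227] [591. 322.   6.]
262 274 [236 229 228] [589. 326.   6.]
262 275 [238 231 230] [589. 329.   4.]
```

Run:
```python
from h import *
import pickle
s=pickle.load(open("side0.pkl","rb")); W=world(s)
print(proj(s,[.1507,.5284,.175]),proj(s,[.1507,.5284,.205]))
cv2.imwrite("pics/f.png",cv2.resize(s["img"][240:330,380:480],None,fx=6,fy=6,interpolation=cv2.INTER_CUBIC))
for v in range(295,325,2): print(v,s["img"][v,419],(W[v,419]*1000).round(0))
s=robot.snapshot("side")
cv2.imwrite("pics/f2.png",cv2.resize(s["img"][200:290,210:310],None,fx=6,fy=6,interpolation=cv2.INTER_CUBIC))
```

```text
(np.float64(423.46537982796673), np.float64(307.68506796753877)) (np.float64(425.07098531065094), np.float64(296.9289417665757))
295 [111 118 126] [166. 588. 264.]
297 [109 117 125] [166. 589. 260.]
299 [110 118 126] [165. 587. 253.]
301 [109 117 125] [165. 588. 250.]
303 [110 117 126] [164. 588. 245.]
305 [110 117 126] [164. 589. 240.]
307 [110 116 126] [163. 589. 235.]
309 [110 118 126] [163. 589. 231.]
311 [109 117 126] [162. 587. 223.]
313 [110 118 126] [162. 588. 219.]
315 [112 117 124] [161. 589. 215.]
317 [126 115 109] [148. 385.  -2.]
319 [128 116 109] [148. 392.  -3.]
321 [128 117 110] [147. 400.  -1.]
323 [129 117 111] [147. 405.  -2.]
```

View pics/f.png

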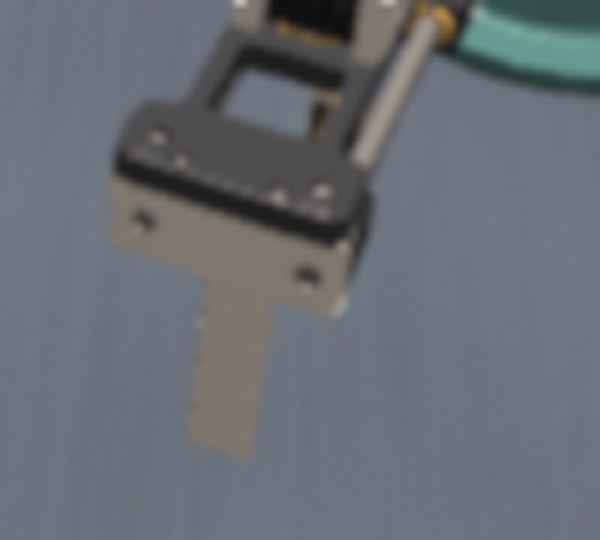

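View pics/f2.png

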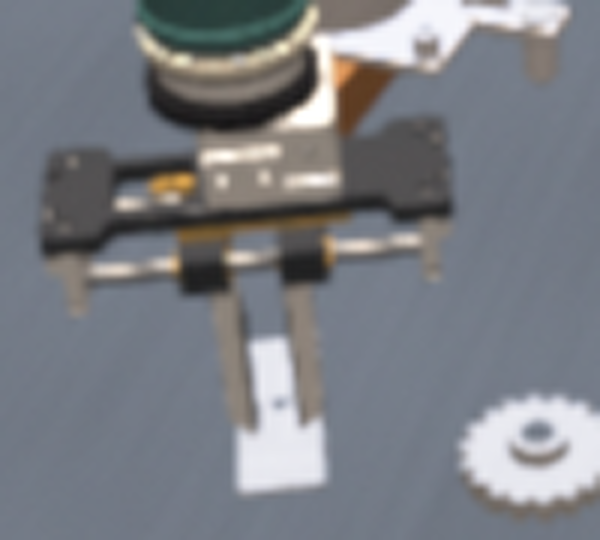

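The depth picture puts the fingertips about 31 mm above the reported TCP: 33 mm against 2 mm here, and 212 mm against 175 mm at the start. I trust the picture, so I'll reopen and come down in small steps watching the force.

Emit:
drive_tool([
  [[0, 0, 0, 0, 0, 0, 75], [0, 0, 0, 0, 0, 0, 75], [0, 0, 0, 0, 0, 0, 75], [0, 0, 0, 0, 0, 0, 75], [0, 0, 0, 0, 0, 0, 75], [0, 0, 0, 0, 0, 1.0, 75], [0, 0, 0, 0, 0, 2.0, 75], [0, 0, 0, 0, 0, 2.0, 75]],
])

```text
time: 3.85
tool_pos: [0.5977, 0.3351, -0.0212]
ee_rot: [-3.137, 0.001, 1.946]
wrist_force: [-0.6, 1.3, -0.2]
width: 0.07
```

Run:
```python
from h import *
st()
s=robot.snapshot("side"); W=world(s)
cv2.imwrite("pics/f3.png",cv2.resize(s["img"][200:290,210:310],None,fx=6,fy=6,interpolation=cv2.INTER_CUBIC))
m=(W[...,2]>.006)&(W[...,2]<.03)
sub=np.zeros_like(m); sub[240:290,235:280]=1
q=np.argwhere(m&sub)
for v,u in q: print(u,v,s["img"][v,u],(W[v,u]*1000).round(0)) if s["img"][v,u].max()<160 else 0
```

```text
t 3.85 p [597.7 335.1 -21.2] rpy [-1.797e+02  1.000e-01  1.115e+02] F [-0.6  1.3 -0.2] w 70.0 j6 0.05
274 269 [131 126 124] [553. 322.  28.]
274 270 [129 125 124] [551. 327.  28.]
270 271 [106 109 114] [560. 334.  29.]
271 271 [120 128 136] [559. 331.  27.]
272 271 [122 131 139] [557. 329.  25.]
273 271 [123 129 136] [553. 332.  29.]
274 271 [130 127 127] [550. 330.  28.]
270 272 [106 108 112] [562. 332.  24.]
271 272 [120 128 137] [557. 335.  27.]
272 272 [122 131 139] [556. 332.  25.]
273 272 [123 130 137] [554. 329.  22.]
274 272 [129 127 128] [551. 330.  24.]
271 273 [115 123 131] [558. 335.  23.]
272 273 [122 130 139] [556. 333.  22.]
273 273 [123 129 136] [554. 329.  19.]
274 273 [128 126 126] [552. 327.  17.]
242 274 [120 129 137] [633. 361.  28.]
244 274 [81 82 84] [629. 358.  26.]
245 274 [107  99  94] [632. 346.  14.]
271 274 [111 117 124] [559. 332.  16.]
272 274 [122 129 136] [556. 334.  19.]
273 274 [126 128 131] [553. 332.  18.]
274 274 [133 126 122] [550. 332.  18.]
241 275 [122 131 138] [638. 360.  22.]
242 275 [121 130 138] [634. 361.  24.]
243 275 [107 114 122] [631
[... 206 characters left out ...]
41 276 [123 130 138] [635. 365.  23.]
242 276 [121 130 138] [634. 362.  21.]
243 276 [113 121 129] [632. 360.  19.]
244 276 [ 92  96 100] [630. 358.  18.]
245 276 [103  96  91] [631. 350.  11.]
272 276 [132 124 119] [557. 333.  10.]
241 277 [124 129 134] [637. 363.  18.]
242 277 [122 130 138] [632. 365.  21.]
243 277 [118 127 135] [631. 362.  18.]
244 277 [ 99 104 110] [628. 361.  18.]
245 277 [104  97  93] [628. 356.  14.]
242 278 [128 129 132] [634. 363.  15.]
243 278 [121 127 134] [632. 362.  14.]
244 278 [106 110 115] [629. 362.  15.]
245 278 [108 101  97] [629. 356.   9.]
243 279 [128 126 126] [633. 361.  10.]
244 279 [120 116 116] [630. 359.   8.]
245 279 [122 113 107] [628. 358.   8.]
```

View pics/f3.png

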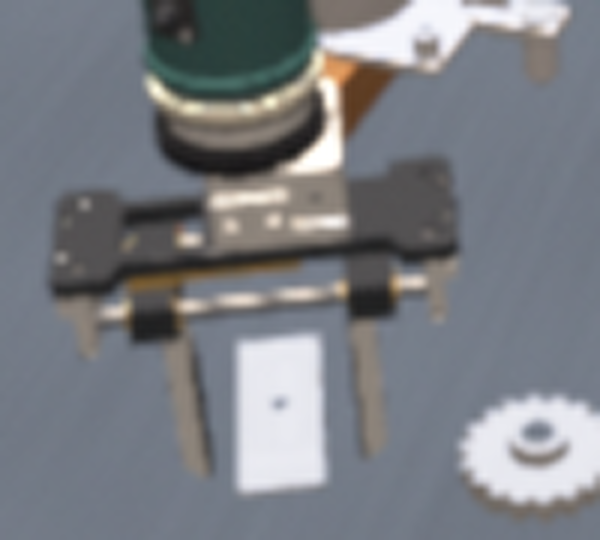

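Tips are now about 10 mm above the bench, straddling the shim. I lower them further in small steps.

Emit:
drive_tool([
  [[0, 0, 0, 0, 0, 0.3, 75], [0, 0, 0, 0, 0, 0.6, 75], [0, 0, 0, 0, 0, 0.6, 75]],
])

```text
time: 4.2
tool_pos: [0.5979, 0.3352, -0.0269]
ee_rot: [-3.137, 0.001, 1.946]
wrist_force: [-0.1, -0.4, 0.2]
width: 0.0704
```

Emit:
drive_tool([
  [[0, 0, 0, 0, 0, 0.15, 75], [0, 0, 0, 0, 0, 0.15, 75]],
])

```text
time: 4.4
tool_pos: [0.5978, 0.3351, -0.0286]
ee_rot: [-3.137, 0.001, 1.946]
wrist_force: [0.2, -1.5, -0.4]
width: 0.0703
```

Emit:
drive_tool([
  [[0, 0, 0, 0, 0, 0.15, 75], [0, 0, 0, 0, 0, 0.15, 75]],
])

```text
time: 4.6
tool_pos: [0.5982, 0.3353, -0.0291]
ee_rot: [-3.138, 0.001, 1.946]
wrist_force: [-1.6, -0.7, 3.3]
width: 0.0707
```

Emit:
drive_tool([
  [[0, 0, 0, 0, 0, 0.15, 75], [0, 0, 0, 0, 0, 0.15, 75]],
])

```text
time: 4.8
tool_pos: [0.5982, 0.3353, -0.0292]
ee_rot: [-3.139, 0.001, 1.946]
wrist_force: [-2.6, -2.1, 5.5]
width: 0.0705
```

Bench contact is at reported z = -29 mm, so true tip height = reported z + 29 mm. I back off 1 mm and close.

Emit:
drive_tool([
  [[0, 0, 0, 0, 0, -0.1, 75], [0, 0, 0, 0, 0, -0.1, 20], [0, 0, 0, 0, 0, -0.1, 20], [0, 0, 0, 0, 0, -0.1, 20], [0, 0, 0, 0, 0, -0.1, 20], [0, 0, 0, 0, 0, -0.1, 20], [0, 0, 0, 0, 0, -0.1, 20]],
])

```text
time: 5.5
tool_pos: [0.598, 0.3353, -0.0285]
ee_rot: [-3.138, 0.001, 1.946]
wrist_force: [0.0, -0.2, -1.4]
width: 0.0393
```

Run:
```python
from h import *
st()
row([.598,.335,.015],111.6);row([.478,.0055,.015],174.6)
```

```text
t 5.5 p [598.  335.3 -28.5] rpy [-1.798e+02  1.000e-01  1.115e+02] F [ 0.  -0.2 -1.4] w 39.3 j6 0.05
[-0.003, 0.001, -0.002] [-0.03, -0.03, -4.35]
[-0.004, -0.001, -1.101] [-26.29, -23.27, -4.23]
```

Run:
```python
from h import *
row([.4485,.0083,.015],174.6)
```

```text
[-0.004, -0.001, -1.101] [-24.95, -25.91, -4.23]
```

Emit:
drive_tool([
  [[0, 0, 0, 0, 0, -2, 20], [0, 0, 0, 0, 0, -4.35, 20], [0, 0, 0, 0, 0, -4.35, 20]],
])

```text
time: 5.8
tool_pos: [0.6006, 0.3366, 0.0189]
ee_rot: [3.138, 0.001, 1.946]
wrist_force: [0.3, -0.4, -0.9]
width: 0.039
```

Run:
```python
from h import *
row([.4485,.0083,.015],174.6)
```

```text
[0.003, 0.003, -1.101] [-24.97, -26.18, 0.31]
```

Emit:
drive_tool([
  [[0, 0, -0.15, -3, -3, 0, 20], [0, 0, -0.3, -6.5, -6.5, 0, 20], [0, 0, -0.45, -10, -10, 0, 20], [0, 0, -0.6, -13.5, -14, 0, 20], [0, 0, -0.75, -17, -17.5, 0, 20], [0, 0, -0.9, -20, -21, 0, 20], [0, 0, -1.0, -22.5, -23.5, 0.1, 20], [0, 0, -1.1, -24, -25.2, 0.2, 20], [0, 0, -1.1, -25, -26.2, 0.3, 20], [0, 0, -1.1, -25, -26.2, 0.3, 20], [0, 0, -1.1, -25, -26.2, 0.3, 20]],
])

```text
time: 6.9
tool_pos: [0.4481, 0.0082, 0.0145]
ee_rot: [3.14, 0.003, 3.045]
wrist_force: [-0.1, -0.2, -0.6]
width: 0.0392
```

Run:
```python
from h import *
st()
row([.4485,.0083,-.026],174.6)
for n,(a,b,c,d) in (("side",(165,265,250,380)),("top",(130,260,260,400))):
  s=robot.snapshot(n); cv2.imwrite(f"pics/m1{n}.png",cv2.resize(s["img"][a:b,c:d],None,fx=5,fy=4 if 0 else 5,interpolation=cv2.INTER_CUBIC)[:600])
```

```text
t 6.9 p [448.1   8.2  14.5] rpy [179.9   0.2 174.5] F [-0.1 -0.2 -0.6] w 39.2 j6 -1.58
[0.001, 0.003, -0.002] [-0.03, 0.01, 4.05]
```

View pics/m1side.png

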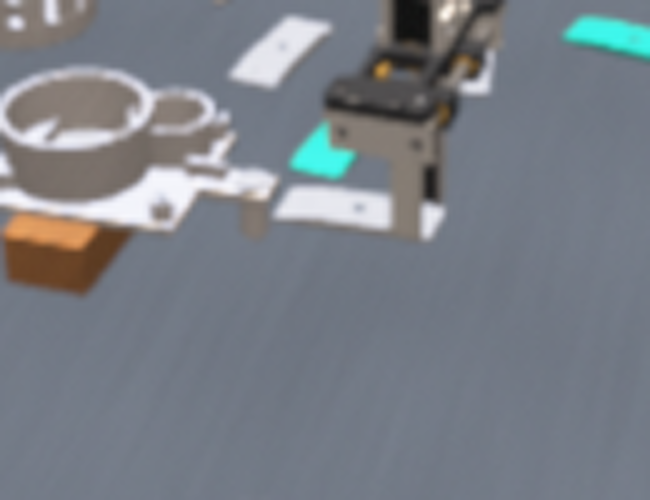

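View pics/m1top.png

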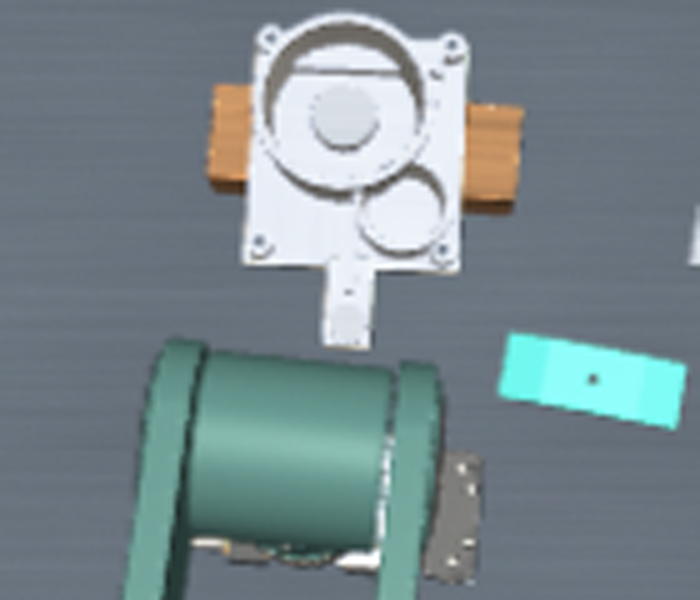

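The shim is level in the jaws and points straight at the foot at (250,230) in the side picture. I lower it to the bench.

Emit:
drive_tool([
  [[0, 0, 0, 0, 0, 2, 20], [0, 0, 0, 0, 0, 3.6, 20], [0, 0, 0, 0, 0, 4.1, 20], [0, 0, 0, 0, 0, 4.25, 20], [0, 0, 0, 0, 0, 4.25, 20]],
])

```text
time: 7.5
tool_pos: [0.4493, 0.0091, -0.0273]
ee_rot: [3.14, 0.004, 3.047]
wrist_force: [-0.8, 0.3, -0.9]
width: 0.0394
```

Run:
```python
from h import *
st()
row([.5282,.0008,-.028],174.6)
s=robot.snapshot("side"); cv2.imwrite("pics/m2.png",cv2.resize(s["img"][165:265,250:380],None,fx=6,fy=6,interpolation=cv2.INTER_CUBIC))
```

```text
t 7.5 p [449.3   9.1 -27.3] rpy [179.9   0.2 174.6] F [-0.8  0.3 -0.9] w 39.4 j6 -1.58
[0.001, 0.004, 0.0] [-7.94, -0.08, 0.1]
```

View pics/m2.png

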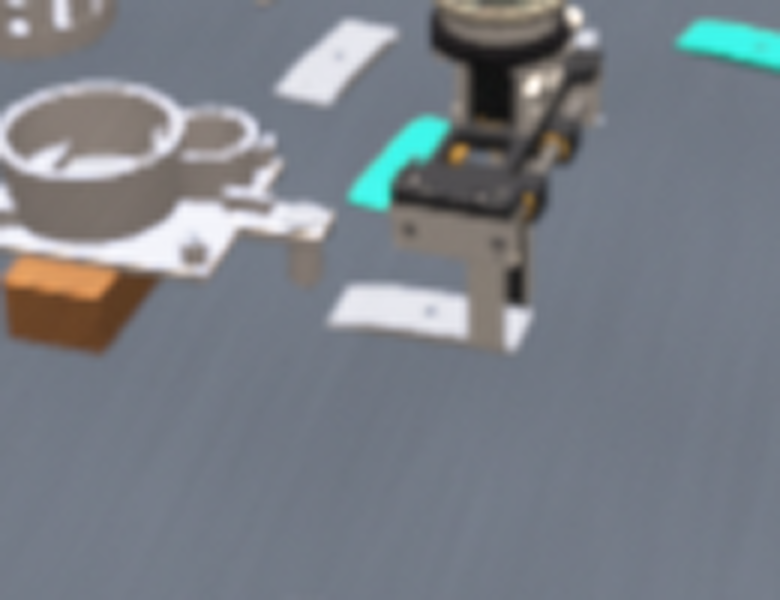

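Emit:
drive_tool([
  [[0, 0, 0, 0, 0, 0.08, 20], [0, 0, 0, -0.8, 0, 0.08, 20], [0, 0, 0, -1.6, 0, 0.08, 20], [0, 0, 0, -2.4, 0, 0.08, 20], [0, 0, 0, -3.0, 0, 0.08, 20]],
])

```text
time: 8.05
tool_pos: [0.4807, 0.0059, -0.0274]
ee_rot: [3.14, 0.005, 3.047]
wrist_force: [-0.2, 0.3, -1.7]
width: 0.0391
```

Emit:
drive_tool([
  [[0, 0, 0, -0.5, 0, 0, 20], [0, 0, 0, -1, 0, 0, 20], [0, 0, 0, -1.5, 0, 0, 20], [0, 0, 0, -2, 0, 0, 20]],
])

```text
time: 8.45
tool_pos: [0.5003, 0.0041, -0.0276]
ee_rot: [3.14, 0.004, 3.047]
wrist_force: [-0.3, 0.1, -0.8]
width: 0.0391
```

Run:
```python
from h import *
st()
row([.5282,.0008,-.028],174.6)
s=robot.snapshot("side"); cv2.imwrite("pics/m3.png",cv2.resize(s["img"][165:265,250:380],None,fx=6,fy=6,interpolation=cv2.INTER_CUBIC))
```

```text
t 8.45 p [500.3   4.1 -27.6] rpy [179.9   0.2 174.6] F [-0.3  0.1 -0.8] w 39.1 j6 -1.58
[0.001, 0.004, -0.0] [-2.81, -0.06, 0.05]
```

View pics/m3.png

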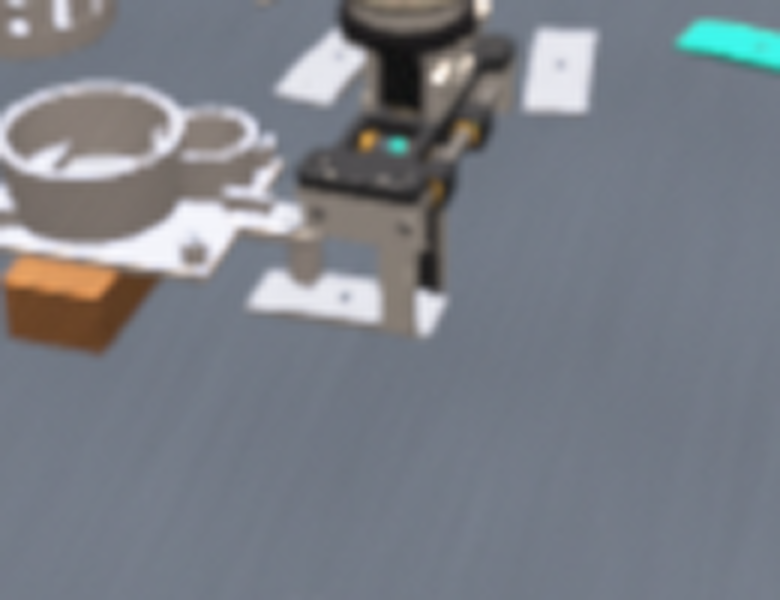

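The shim's tapered end is already under the foot with no resistance. I push on to the centre.

Emit:
drive_tool([
  [[0, 0, 0, -0.5, 0, 0, 20], [0, 0, 0, -1, 0, 0, 20], [0, 0, 0, -1.5, 0, 0, 20]],
])

```text
time: 8.8
tool_pos: [0.5155, 0.0026, -0.0279]
ee_rot: [3.14, 0.003, 3.047]
wrist_force: [-2.7, 0.1, -2.4]
width: 0.039
```

Emit:
drive_tool([
  [[0, 0, 0, -0.5, 0, 0, 20], [0, 0, 0, -1, 0, 0, 20], [0, 0, 0, -1.2, 0, 0, 20], [0, 0, 0, -1.2, 0, 0, 20]],
])

```text
time: 9.2
tool_pos: [0.5279, 0.0014, -0.028]
ee_rot: [3.14, 0.003, 3.047]
wrist_force: [-1.0, -0.6, -3.4]
width: 0.0393
```

Run:
```python
from h import *
st()
s=robot.snapshot("side"); cv2.imwrite("pics/m4.png",cv2.resize(s["img"][185:240,270:340],None,fx=10,fy=10,interpolation=cv2.INTER_CUBIC))
```

```text
t 9.2 p [527.9   1.4 -28. ] rpy [179.9   0.2 174.6] F [-1.  -0.6 -3.4] w 39.3 j6 -1.58
```

View pics/m4.png

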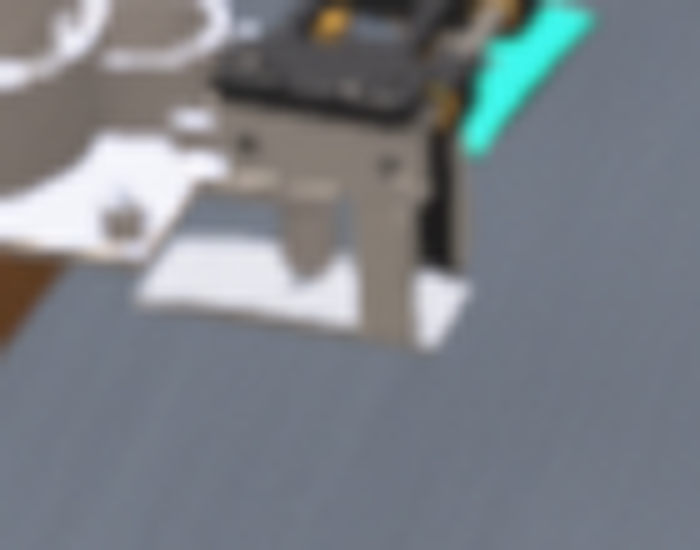

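The shim is centred under the foot at (305,265). I release and retreat.

Emit:
drive_tool([
  [[0, 0, 0, 0, 0, 0, 60], [0, 0, 0, 0, 0, 0, 60], [0, 0, 0, 0, 0, 0, 60], [0, 0, 0, 1.5, 0, 0, 60], [0, 0, 0, 4, 0, 0, 60], [0, 0, 0, 6, 0, -3, 60], [0, 0, 0, 6, 0, -7, 20], [0, 0, 0, 9, 0, -10, 0], [0, 0, 0, 9, 0, -10, 0], [0, 0, 0, 9, 0, -10, 0]],
])

```text
time: 10.25
tool_pos: [0.4388, 0.0097, 0.0727]
ee_rot: [3.14, 0.008, 3.047]
wrist_force: [0.3, -1.2, -0.5]
width: 0.0279
```

Run:
```python
from h import *
st()
s=robot.snapshot("side"); cv2.imwrite("pics/r1.png",cv2.resize(s["img"][165:240,240:340],None,fx=8,fy=8,interpolation=cv2.INTER_CUBIC))
s=robot.snapshot("top"); cv2.imwrite("pics/r1t.png",cv2.resize(s["img"][130:220,280:390],None,fx=6,fy=6,interpolation=cv2.INTER_CUBIC))
row([.568,-.003,.04],174.6)
```

```text
t 10.25 p [438.8   9.7  72.7] rpy [179.9   0.4 174.6] F [ 0.3 -1.2 -0.5] w 27.9 j6 -1.58
[0.001, 0.002, -0.0] [-13.1, -0.05, 3.07]
```

View pics/r1.png

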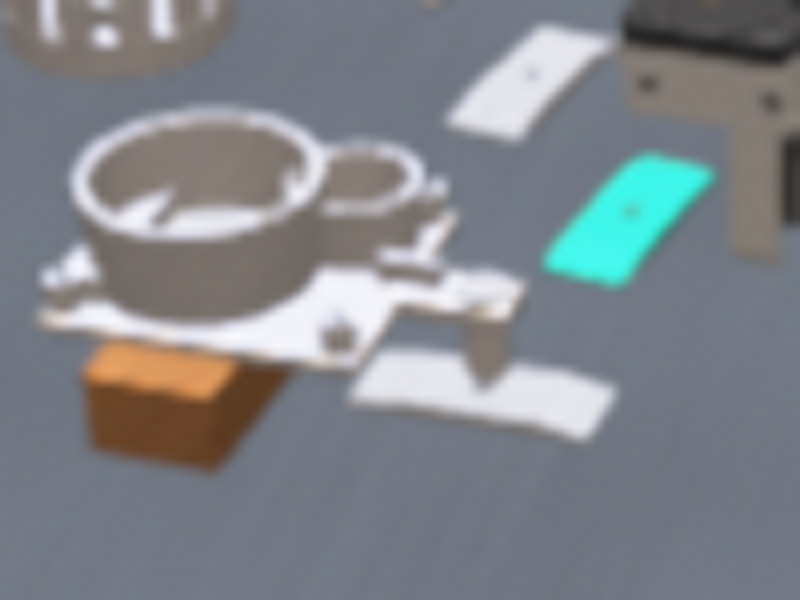

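View pics/r1t.png

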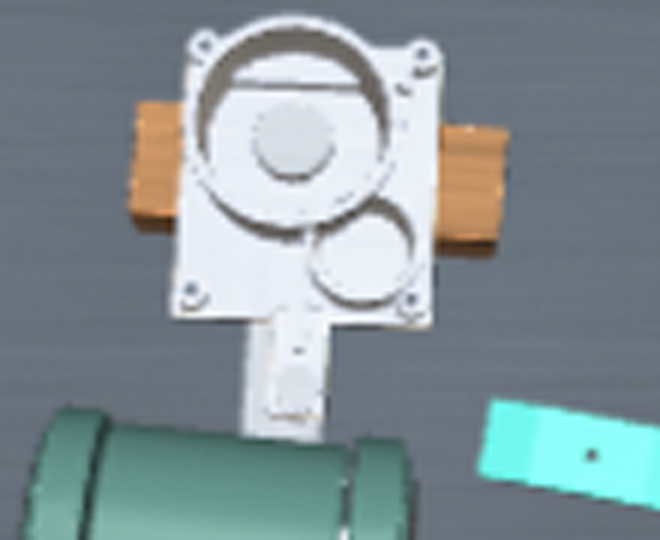

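```bash
cat > meas.py <<'E'
from h import *
def meas(s):
    hsv=cv2.cvtColor(s["img"],cv2.COLOR_BGR2HSV); g=cv2.cvtColor(s["img"],cv2.COLOR_BGR2GRAY)
    m=((abs(hsv[...,0].astype(int)-13)<8)&(hsv[...,1]>110)&(hsv[...,2]>150)).astype(np.uint8); m[:, :295]=0; m[:,375:]=0; m[:140]=0;m[180:]=0
    me=cv2.erode(m,np.ones((3,3)))>0; W=world(s); print("wood z",W[me][:,2].mean())
    z=np.zeros(g.shape,bool); z[175:184,322:332]=1
    return
E
python3 - <<'E'
from h import *
s=robot.snapshot("top")
for q in((295,385),(286,416),(320,425)): print((ray(s,280+(q[0]+.5)/6-.5,130+(q[1]+.5)/6-.5,.05)*1000).round(1))
# shim corners visible
for q in((245,320),(243,436),(322,442)): print("shim",(ray(s,280+q[0]/6,130+q[1]/6,.004)*1000).round(1))
cv2.imwrite("pics/r2t.png",cv2.resize(s["img"][170:215,310:350],None,fx=14,fy=13,interpolation=cv2.INTER_NEAREST))
W=world(s);print(W[178:182,312:340,2].mean(), W[193:196,327:331,2].mean())
E
```

```text
[568.3  -8.8  50. ]
[552.6  -4.3  50. ]
[547.9 -21.2  50. ]
shim [610.6  16.6   4. ]
shim [549.1  17.7   4. ]
shim [545.7 -23.2   4. ]
0.053315843874529485 0.052158229041544345
```

View pics/r2t.png

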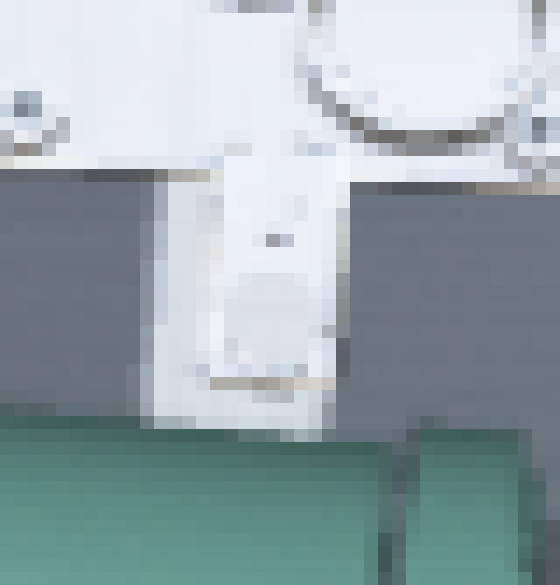

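The foot moved about 5 mm in -y relative to the shim, which is inside the 16 mm limit. The pad is now at about (568,-8). I go above it with shut fingers.

Run:
```python
from h import *
row([.568,-.008,.04],174.6)
```

```text
[0.001, 0.001, -0.0] [-13.17, -0.55, 3.02]
```

Emit:
drive_tool([
  [[0, 0, 0, -4, 0.3, 0, 0], [0, 0, 0, -8, 0.4, 0, 0], [0, 0, 0, -11, 0.45, 0.5, 0], [0, 0, 0, -13.0, 0.45, 2, 0], [0, 0, 0, -13.0, 0.45, 3, 0], [0, 0, 0, -13.0, 0.45, 3, 0]],
])

```text
time: 11.0
tool_pos: [0.5645, 0.0023, 0.0359]
ee_rot: [3.14, -0.007, 3.047]
wrist_force: [0.3, 0.7, -1.1]
width: 0.0003
```

Run:
```python
from h import *
st();row([.568,-.008,.025],174.6)
s=robot.snapshot("side"); cv2.imwrite("pics/p1.png",cv2.resize(s["img"][165:240,240:340],None,fx=8,fy=8,interpolation=cv2.INTER_CUBIC))
```

```text
t 11.0 p [564.5   2.3  35.9] rpy [179.9  -0.4 174.6] F [ 0.3  0.7 -1.1] w 0.3 j6 -1.57
[0.001, -0.007, -0.0] [-0.46, -1.0, 1.08]
```

View pics/p1.png

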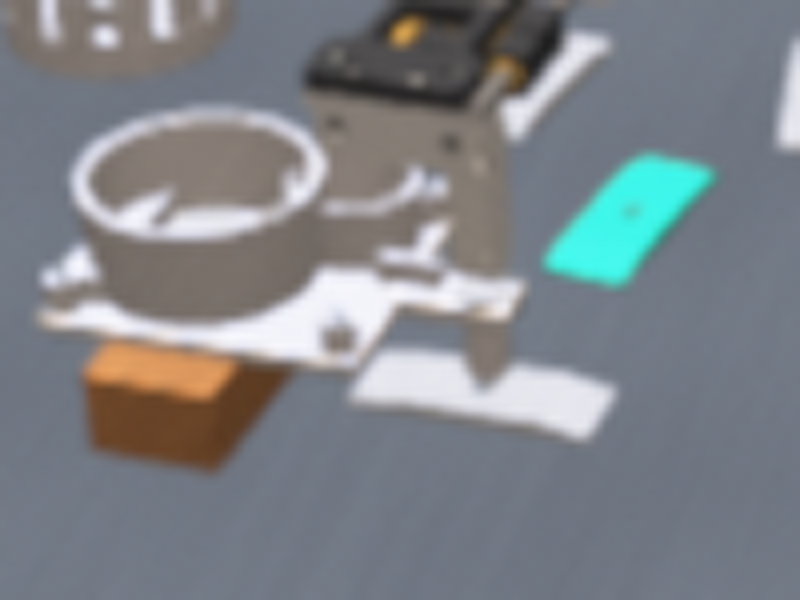

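I gave the y shift the wrong sign, so I correct that first (clearance is about 13 mm) and then step down.

Emit:
drive_tool([
  [[0, 0, 0, -0.4, -0.5, 0, 0], [0, 0, 0, -0.4, -1.0, 0.4, 0], [0, 0, 0, -0.4, -1.0, 0.6, 0], [0, 0, 0, -0.4, -1.0, 0.6, 0]],
])

```text
time: 11.45
tool_pos: [0.5676, -0.0083, 0.0315]
ee_rot: [3.14, -0.005, 3.046]
wrist_force: [0.7, 0.8, -0.3]
width: 0.0003
```

Emit:
drive_tool([
  [[0, 0, 0, 0, 0, 0.2, 0], [0, 0, 0, 0, 0, 0.3, 0], [0, 0, 0, 0, 0, 0.3, 0]],
])

```text
time: 11.75
tool_pos: [0.5674, -0.0081, 0.0284]
ee_rot: [3.14, -0.005, 3.046]
wrist_force: [-0.6, 0.6, -0.0]
width: 0.0005
```

Emit:
drive_tool([
  [[0, 0, 0, 0, 0, 0.1, 0], [0, 0, 0, 0, 0, 0.1, 0]],
])

```text
time: 11.95
tool_pos: [0.5674, -0.008, 0.0273]
ee_rot: [3.14, -0.005, 3.047]
wrist_force: [0.7, 0.4, -0.4]
width: 0.0002
```

Emit:
drive_tool([
  [[0, 0, 0, 0, 0, 0.1, 0], [0, 0, 0, 0, 0, 0.15, 0], [0, 0, 0, 0, 0, 0.15, 0]],
])

```text
time: 12.25
tool_pos: [0.5673, -0.008, 0.0256]
ee_rot: [3.14, -0.005, 3.047]
wrist_force: [-0.5, 0.7, 0.9]
width: 0.0006
```

Emit:
drive_tool([
  [[0, 0, 0, 0, 0, 0.1, 0], [0, 0, 0, 0, 0, 0.15, 0], [0, 0, 0, 0, 0, 0.15, 0]],
])

```text
time: 12.55
tool_pos: [0.5672, -0.008, 0.024]
ee_rot: [3.14, -0.006, 3.047]
wrist_force: [0.4, -0.7, -0.0]
width: 0.0
```

Emit:
drive_tool([
  [[0, 0, 0, 0, 0, 0.1, 0], [0, 0, 0, 0, 0, 0.1, 0]],
])

```text
time: 12.75
tool_pos: [0.5673, -0.008, 0.0235]
ee_rot: [3.14, -0.005, 3.047]
wrist_force: [-1.0, -0.6, 2.0]
width: 0.0005
```

Emit:
drive_tool([
  [[0, 0, 0, 0, 0, 0.1, 0], [0, 0, 0, 0, 0, 0.1, 0]],
])

```text
time: 12.95
tool_pos: [0.5673, -0.008, 0.0232]
ee_rot: [3.14, -0.005, 3.047]
wrist_force: [-2.3, 0.1, 5.1]
width: 0.0001
```

Emit:
drive_tool([
  [[0, 0, 0, 0, 0, 0.1, 0], [0, 0, 0, 0, 0, 0.1, 0]],
])

```text
time: 13.15
tool_pos: [0.5673, -0.008, 0.0232]
ee_rot: [3.14, -0.005, 3.047]
wrist_force: [-2.7, 0.5, 6.7]
width: 0.0009
```

Contact came at 23.5 mm. At 6.7 N the pad is still at 23.2 mm, so the foot is resting on the shim. I raise the force to about 15 N.

Emit:
drive_tool([
  [[0, 0, 0, 0, 0, 0.15, 0], [0, 0, 0, 0, 0, 0.2, 0]],
])

```text
time: 13.35
tool_pos: [0.5674, -0.008, 0.0231]
ee_rot: [3.14, -0.004, 3.047]
wrist_force: [-5.1, 0.1, 11.7]
width: 0.0003
```

Emit:
drive_tool([
  [[0, 0, 0, 0, 0, 0.2, 0], [0, 0, 0, 0, 0, 0.25, 0]],
])

```text
time: 13.55
tool_pos: [0.5674, -0.008, 0.0231]
ee_rot: [3.14, -0.003, 3.047]
wrist_force: [-5.2, 0.5, 14.0]
width: 0.0002
```

14 N and the pad has not moved from 23.1 mm. I hold, take a side picture under load, and then let go.

Emit:
drive_tool([
  [[0, 0, 0, 0, 0, 0.25, 0], [0, 0, 0, 0, 0, 0.25, 0], [0, 0, 0, 0, 0, 0.25, 0], [0, 0, 0, 0, 0, 0.25, 0]],
])

```text
time: 13.95
tool_pos: [0.5674, -0.0081, 0.0231]
ee_rot: [3.141, -0.003, 3.047]
wrist_force: [-5.6, 1.3, 12.8]
width: 0.0001
```

Run:
```python
from h import *
s=robot.snapshot("side"); st(); cv2.imwrite("pics/p2.png",cv2.resize(s["img"][165:240,240:340],None,fx=8,fy=8,interpolation=cv2.INTER_CUBIC))
```

```text
t 14.0 p [567.4  -8.   23.1] rpy [179.9  -0.2 174.6] F [-4.3  0.2 12.1] w 0.4 j6 -1.59
```

Emit:
drive_tool([
  [[0, 0, 0, 0, 0, -0.5, 0], [0, 0, 0, 0, 0, -2, 0], [0, 0, 0, 0, 0, -6, 0], [0, 0, 0, 8, 0, -10, 0], [0, 0, 0, 16, 0, -14, 0], [0, 0, 0, 20, 0, -14, 0], [0, 0, 0, 20, 0, -14, 0], [0, 0, 0, 20, 0, -14, 0], [0, 0, 0, 20, 0, -14, 0]],
])

```text
time: 14.9
tool_pos: [0.3683, 0.0108, 0.1659]
ee_rot: [3.141, 0.003, 3.047]
wrist_force: [0.7, -0.4, -0.0]
width: 0.0007
```

Run:
```python
from h import *
st()
s=robot.snapshot("side"); cv2.imwrite("pics/e1.png",cv2.resize(s["img"][165:240,240:340],None,fx=8,fy=8,interpolation=cv2.INTER_CUBIC))
s=robot.snapshot("top"); cv2.imwrite("pics/e1t.png",cv2.resize(s["img"][130:220,280:390],None,fx=6,fy=6,interpolation=cv2.INTER_CUBIC))
```

```text
t 14.9 p [368.3  10.8 165.9] rpy [180.    0.2 174.6] F [ 0.7 -0.4 -0. ] w 0.7 j6 -1.6
```

View pics/p2.png

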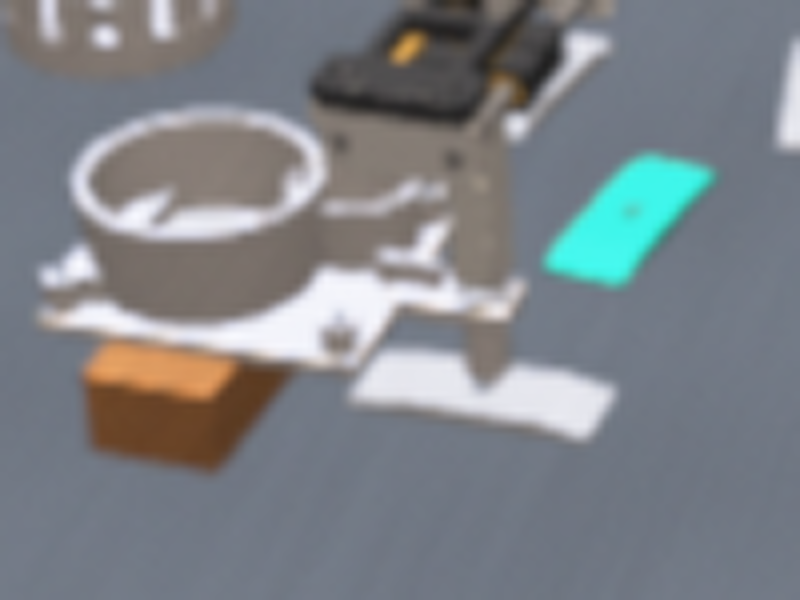

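View pics/e1.png

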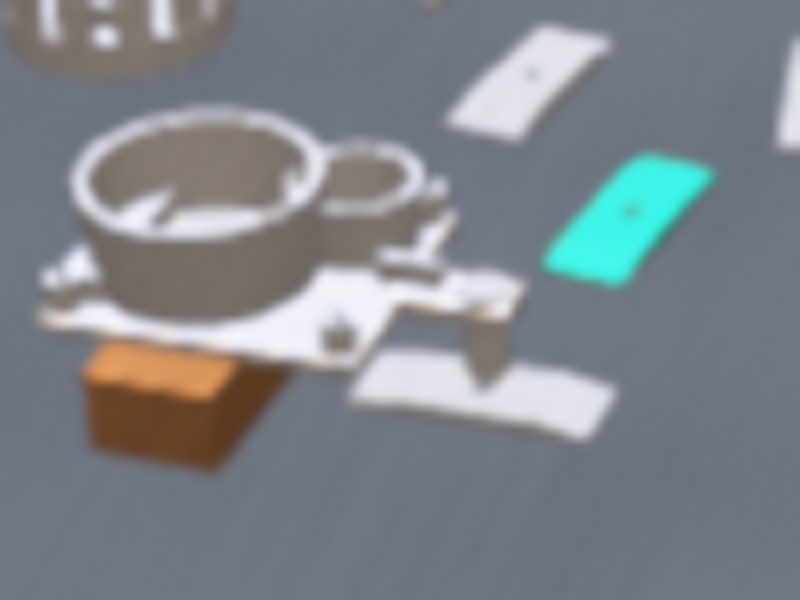

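View pics/e1t.png

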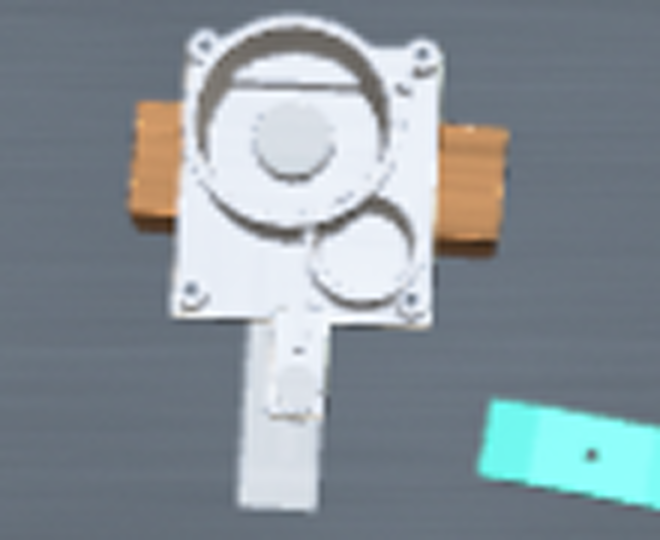

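Run:
```python
from h import *
s=robot.snapshot("top")
f=lambda q,z:ray(s,280+(q[0]+.5)/6-.5,130+(q[1]+.5)/6-.5,z)[:2]*1000
a,b,c=f((238,505),.002),f((316,512),.002),f((248,325),.006)
d=(c-a)/np.linalg.norm(c-a); ctr=(a+b)/2+55*d; n=np.array([-d[1],d[0]])
pad=f((296,386),.052); print("shim ctr",ctr.round(1),"yaw",np.degrees(np.arctan2(d[1],d[0])),"w",np.linalg.norm(a-b)); print("foot in shim",(pad-ctr)@d,(pad-ctr)@n,pad)
```

```text
shim ctr [567.7  -1.6] yaw -3.2891191733510654 w 40.421692059750164
foot in shim 0.1755764253975643 -7.763017924303851 [567.39336451  -9.34876635]
```

The foot is 0.2 mm along and 7.8 mm across from the shim's centre, inside the 30 and 16 mm limits. The pad did not move under about 14 N. I hand in.

```bash
python3 -c "
from bench import robot
print(robot.close_job())"
```

```text
the job is handed in; nothing more can be done
None
```

The case no longer rocks: one steel shim under the front foot was enough, so I left the other two shims alone. I handed the job in at about 15 s; it gives no verdict.

- **Press test:** I leaned on the pad for about half a second with 12 to 14 N, a little under the 15 N asked. The pad settled by at most about 0.6 mm on contact and by only 0.1 mm from 5 N to 14 N. Side pictures under load and after letting go look the same.
- **Shim position:** from the last top picture, the foot is about 0.2 mm along and 8 mm across from the shim's centre, within the 30 mm and 16 mm limits.
- **Fingertip height:** it disagreed with the reported position. The real tips were about 29 mm higher, so my first grasp closed on air above the shim. I measured the offset by touching the bench, corrected for it, and took the foot as about 6 mm above the bench.
- **Case moved slightly:** the front foot shifted about 5 mm sideways and the case turned a degree or two, some time between sliding the shim in and letting go. The body moved much less than the 20 mm limit.
- **Wrong move:** I gave one sideways shift the wrong sign while approaching the pad. The fingers were clear of the case and I corrected it before pressing.

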